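Close the casting mould on its locked slide

ROBOT

A 6-joint arm with a two-finger parallel gripper is mounted at the origin on the work surface. World frame = base frame: x ahead of the robot, y to its left, z up, the work surface at z = 0. Lengths are in m, angles in rad, forces in N, time in s.
With the tool pointing down it reaches from about 0.325 to 0.925 m from the base axis. Payload 3.1 kg.
Tool frame: the origin (TCP) lies between the finger pads; the fingertips stand 19 mm ahead of it and the grasp point (between the pads) is the TCP; z points along the fingers, y is the line along which they close (so a half turn about z gives the same grasp; the last joint's range is limited). The gripper opens to 85 mm and grips with 20 to 120 N. Pads are 22 mm wide; open, the fingers measure 114 mm over their backs; the gripper's body (76 mm by 85 mm) begins 54 mm behind the grasp point. The pads swing forward as they close: fully open they stand 13 mm farther back than shut.
Start: joints at [1.213, 0.217, 1.613, -0, 1.311, -0.112], TCP at [0.152, 0.606, 0.25] pointing down, gripper open.
Joint ranges: [-2.75, 2.75], [-0.78, 2.1], [0.31, 2.55], [-1.13, 4.27], [0.13, 2.63], [-2.58, 2.58]. Speed limits (rad/s): [2.79, 2.79, 3.14, 3.14, 3.14, 3.14].

INTERFACE

Orientations are given as a unit quaternion [x, y, z, w].
In Python, from cell import r, cams gives the robot as it stands. The module is installed in compiled form; this text tells all that it offers.
- The arm moves only by the tool jog_arm, never from a script. Its arguments are lists of equal length, an entry for each row: "claw": the gripper command: -1 is shut, 1 is fully open, values between are in proportion; "slide": the shift along the tool's x, y, z in cm, a list of three; "twist": the turn about the tool's z in rad. A call has 1 to 5 rows; each row shifts and turns the commanded pose from where the row before left it, along the tool's axes as they then stand; what a row does not reach is not made up. A row lasts 1/10 s, in which the tool goes at most 50 mm and 8.59 degrees, less where a joint would pass 70% of its speed; a pose out of reach is approached as far as the arm can. A call with a gripper value outside its range is refused whole. The fingers move at their own pace and stop on an object; the grip force is fixed at half the most. Time passes only in rows, so rows that do not move let the fingers close. It gives the time, the measured TCP pose, the force, the opening and the grip force at its end, in the units of the state.
- r.observe(): the state, without advancing time (a new reading comes with each control period).
- cams.get_image(name): name is "scene" or "side" or "wrist"; returns a dict with "img" (400x640x3 uint8, red, green, blue), "K" (3x3 intrinsics, pixels), "R" (3x3) and "t" (3): a world point X has camera coordinates R X + t; the wrist camera has in their place "hand_eye" (4x4, takes a point from camera to tool coordinates, whose origin is the TCP and whose axes are the flange's). Camera axes: x right, y down, z forward; pixel columns grow to the right and rows downward; lengths in m; the calibration is good to about 2 mm. A picture is of the moment at which its call begins: read the wrist's pose just before it. There is no depth.
- r.close_job(): hands the job in; it is judged then, once.
The state is a dict: "time_s": time; "q": joint angles; "qvel": joint speeds; "effort": joint torques, N m; "tcp_pos": TCP position; "ee_rot": TCP orientation; "ft_force": force on the tool from outside, world axes, zero at the start; "moment": the same for the moment, N m; "width": opening from 0.0 (shut) to 1.0 (fully open); "gripper_force": force on a finger pad.
Only numpy, scipy, OpenCV 4.12 (cv2) and the standard library are available. Lean on these libraries where they do the work, as an engineer would, in place of code of your own. Each camera call takes 0.05 s, during which the arm holds its last target. There are 200 camera calls.

TASK

Close the plaster casting mould: press down the lock button behind the moving mould half and, holding it down all the way, push the carriage along its rails until it is fully home against its end stop, where the two mould halves meet. Then let the button spring back up so that the carriage is locked there, and back away. Only push with the fingertips or the outside of the fingers: do not lift, carry or push aside any of the loose things standing around.

Things in the scene. Friction and masses are not known exactly. Their poses are not given: they have to be found in the camera images.
- frame: Fixed slide on the table: grey-green base plate 180 x 480 x 10 mm, two steel rods along it, a 44 mm high block across each end, the fixed white plaster mould half (130 mm wide, y 120 to 212 mm, top at 116 mm) at its +y end. Origin: centre of the underside, on the table; rails along its y, z up. Position and yaw vary.
- carriage (a joint): Carriage position along the rails, m; grows along the frame's +y, towards the fixed mould half. 0.160 = at the end stop, mould closed; starts at 0 to 0.006. Cannot be lifted off. Unlocked it slides with about 3 N plus 1.2 N per 0.1 m/s. Locked, it has up to 7 mm of play at the start; a pawl under the button stands between fixed teeth 10 mm apart along the whole way.
- lock_button (a joint): How far the lock button is pressed down, m: 0 = up (carriage locked), 0.010 = bottom of its travel. A spring returns it: 4.5 N starts it moving, 7.5 N takes it to the bottom. The teeth are 3 mm deep: 4 mm down to the bottom frees the carriage and counts as held. Let up on the way, it catches in the next tooth gap; at the end stop it springs fully up.
- button_top (a point): Centre of the flat top of the lock button: black rectangular cap, 50 mm wide (frame x), 48 mm long (y), open above, 75 mm above the table when up, its steel surround 13 mm lower. Moves with carriage and button. Axes as the frame's. The push plate's rear face is 26.5 mm ahead (+y). At carriage = c it is at frame x = 0, y = c - 0.174.
- push_plate (a point): Top edge, middle, of the rear (-y) face of the push plate on the carriage: upright aluminium, 130 mm wide, 8 mm thick, top 110 mm above the table, face plain down to the carriage plate (150 x 170 mm, top at 52 mm). The moving plaster half (130 x 100 mm, top at 116 mm) is in front of it. A fingertip on the pressed button can push +y against the face.
- cup: Loose bystander: beige unglazed cup, 76 mm across, 85 mm high, near the slide; origin under its centre. Leave it alone.
- plug: Loose bystander: white plaster plug, 60 mm across the foot with a 28 mm neck, 70 mm high, near the slide; origin under its centre. Leave it alone.
- block: Loose bystander: white plaster block 60 x 90 x 45 mm, near the slide; origin under its centre. Leave it alone.
- jar: Loose bystander: white plastic jar with lid, 72 mm across, 100 mm high; origin under its centre. Leave it alone.
- mallet: Loose bystander: wooden mallet lying on the table; origin under its middle. Leave it alone.
- brush: Loose bystander: flat brush lying on the table; origin under its middle. Leave it alone.
- bowl: Loose bystander: white plaster bowl, 130 mm across, 50 mm high; origin under its centre. Leave it alone.

How it is judged:
By the outcome, as a careful person would: the job done as asked, in the order asked, and still so for the second after the job is handed in, with the robot touching nothing.
It also fails if it takes over 35 s, if anything falls off the work surface, if the arm or the gripper's body presses on something with over 40 N, if the wrist force passes 120 N, or if a joint passes its speed limit or range.

## Working session

There is one attempt and no reset: what is moved stays moved. The work goes in short steps, Python scripts to look and compute and a tool call to move; the robot and the scene stay as the last step left them, time stands still between calls to the robot, and variables do not carry over. Pictures are saved under pics/ and viewed, at most 10 in all, crops included, and the job is handed in when it is done.

Besides the shell and the picture viewer there is one more tool, called after "Request:" by a JSON object that holds its "name" and its "arguments". jog_arm: Moves the arm, as the interface text tells. Its arguments: {"type":"object","properties":{"claw":{"type":"array"},"slide":{"type":"array"},"twist":{"type":"array"}},"required":["claw","slide","twist"]}

```bash
mkdir -p pics
python3 - <<'E'
from cell import r,cams
import cv2,numpy as np
s=r.observe();print({k:np.round(v,3) for k,v in s.items()})
d={n:cams.get_image(n) for n in("scene","side","wrist")}
for n,c in d.items():
  cv2.imwrite(f"pics/{n}0.png",c["img"][:,:,::-1]);np.save(f"pics/{n}0.npy",c,allow_pickle=True)
  print(n,{k:np.round(v,3).tolist() for k,v in c.items() if k!="img"})
E
```

```text
{'time_s': np.float64(0.0), 'q': array([ 1.213,  0.218,  1.615, -0.   ,  1.311, -0.112]), 'qvel': array([ 0.001,  0.003, -0.001,  0.   ,  0.001,  0.001]), 'effort': array([ 1.0000e-03, -3.9684e+01, -3.0385e+01, -0.0000e+00,  1.0000e-02,
       -0.0000e+00]), 'tcp_pos': array([0.152, 0.605, 0.249]), 'ee_rot': array([ 0.123,  0.992, -0.001, -0.   ]), 'ft_force': array([ 0.584, -0.23 , -0.177]), 'moment': array([-0.003, -0.015,  0.039]), 'gripper_force': np.float64(0.0), 'width': np.float64(0.998)}
scene {'K': [[389.257, 0.0, 323.293], [0.0, 389.257, 196.235], [0.0, 0.0, 1.0]], 'R': [[-0.487, 0.873, -0.012], [0.735, 0.402, -0.546], [-0.472, -0.274, -0.838]], 't': [0.212, -0.379, 1.776]}
side {'K': [[439.592, 0.0, 318.406], [0.0, 439.592, 197.575], [0.0, 0.0, 1.0]], 'R': [[0.963, -0.268, -0.018], [-0.168, -0.55, -0.818], [0.209, 0.791, -0.575]], 't': [-0.507, 0.205, 1.307]}
wrist {'K': [[323.974, 0.0, 316.305], [0.0, 323.974, 201.437], [0.0, 0.0, 1.0]], 'hand_eye': [[0.0, -0.946, -0.324, 0.083], [1.0, 0.0, -0.0, 0.0], [0.001, -0.324, 0.946, -0.123], [0.0, 0.0, 0.0, 1.0]]}
```

View pics/scene0.png

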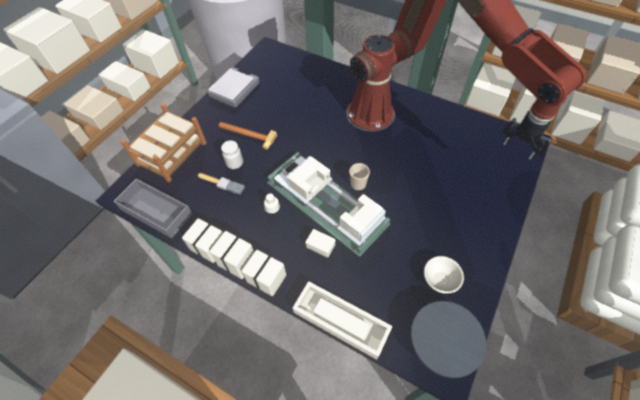

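View pics/side0.png

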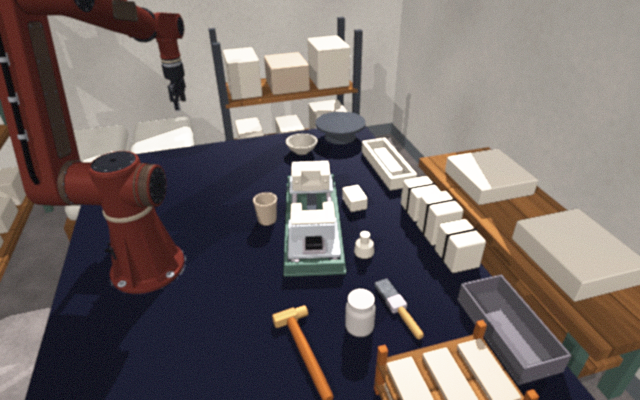

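View pics/wrist0.png

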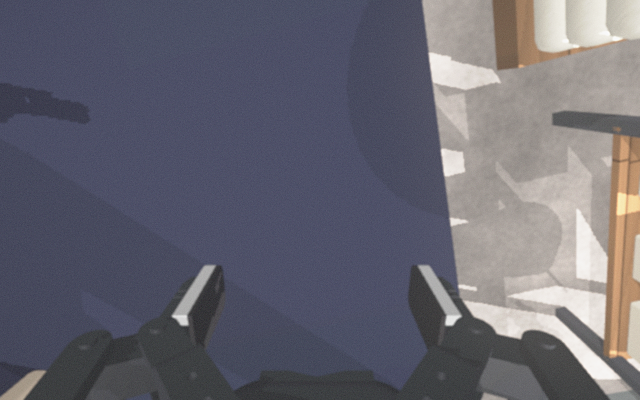

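The scene view shows the slide at about (328,200), with its fixed half at the right end near (362,218). In the side view the black button is near (313,243) and the slide runs away from that camera, roughly along +y. The wrist view shows only empty table. Next I'll crop in on the slide and measure it.

```bash
cat > h.py <<'E'
import numpy as np,cv2
def load(n): return np.load(f"pics/{n}.npy",allow_pickle=True).item()
def ray(c,uv,z):
    uv=np.atleast_2d(uv).astype(float)
    d=np.c_[uv,np.ones(len(uv))]@np.linalg.inv(c["K"]).T@c["R"]
    o=-c["R"].T@c["t"]
    return o+d*((z-o[2])/d[:,2])[:,None]
E
python3 - <<'E'
from h import *
a=load("scene0");b=load("side0")
for n,c in(("scene",a),("side",b)):
  hsv=cv2.cvtColor(c["img"],cv2.COLOR_RGB2HSV)
  m=cv2.inRange(hsv,(60,35,30),(95,255,255))
  roi=np.zeros_like(m); x0,y0,x1,y1=(250,140,400,265) if n=="scene" else (270,150,350,280)
  roi[y0:y1,x0:x1]=m[y0:y1,x0:x1]
  p=np.argwhere(roi)[:,::-1]
  w=ray(c,p,0.01)[:,:2].astype(np.float32)
  print(n,len(p),cv2.minAreaRect(w),cv2.boxPoints(cv2.minAreaRect(w)).round(3).tolist())
i1=cv2.resize(a["img"][140:265,255:405],None,fx=4.8,fy=4.8,interpolation=cv2.INTER_CUBIC)
i2=cv2.resize(b["img"][150:280,270:355],None,fx=4.6,fy=4.6,interpolation=cv2.INTER_CUBIC)
cv2.imwrite("pics/c1.png",i1[:,:,::-1]);cv2.imwrite("pics/c2.png",i2[:,:,::-1])
for n,t in(("side c",ray(b,(313.5,243),.075)),):print(n,t)
E
```

```text
scene 1580 ((0.5114333629608154, 0.0507483035326004), (0.5066824555397034, 0.19846144318580627), 76.72779083251953) [[0.3569999933242798, -0.17299999296665192], [0.550000011920929, -0.21899999678134918], [0.6660000085830688, 0.2750000059604645], [0.4729999899864197, 0.3199999928474426]]
side 1711 ((0.5262118577957153, 0.07833254337310791), (0.5430641174316406, 0.18407349288463593), 76.59513092041016) [[0.37400001287460327, -0.164000004529953], [0.5529999732971191, -0.2070000022649765], [0.6790000200271606, 0.32100000977516174], [0.5, 0.36399999260902405]]
side c [[ 0.47928525 -0.12239436  0.075     ]]
```

View pics/c1.png

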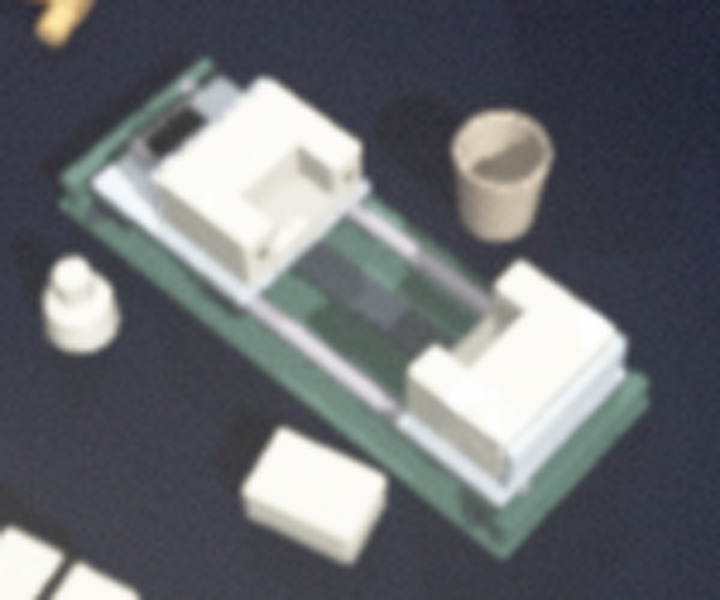

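View pics/c2.png

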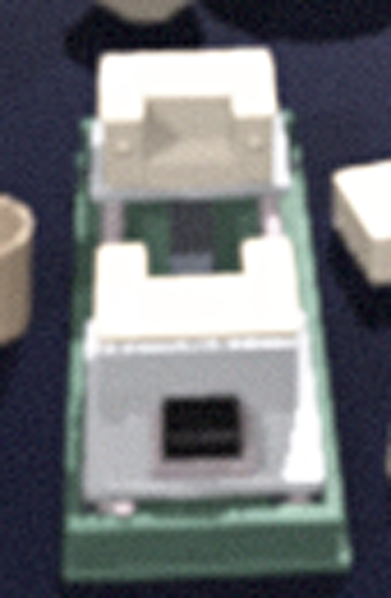

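The crops show the button cap at about (202,420) in the side crop, which is (313.9,241.3) in the full image. Frame yaw is about -13.3°, so tool y already lies along the rails. I'll close the fingers on the way over.

Request:
{"name": "jog_arm", "arguments": {"claw": [-1,-1,-1,-1,-1], "slide": [[-2.9,-3.65,0],[-2.9,-3.65,0],[-2.9,-3.65,0],[-2.9,-3.65,0],[-2.9,-3.65,0]], "twist": [0,0,0,0,0]}}

```text
time_s: 0.65
tcp_pos: [0.2485, 0.3921, 0.2499]
ee_rot: [0.122, 0.993, -0.0, 0.0]
ft_force: [0.1, -0.4, 0.2]
width: 0.143
gripper_force: 0.0
```

Request:
{"name": "jog_arm", "arguments": {"claw": [-1,-1,-1,-1,-1], "slide": [[-2.9,-3.65,0],[-2.9,-3.65,0],[-2.9,-3.65,0],[-2.9,-3.65,0],[-2.9,-3.65,0]], "twist": [0,0,0,0,0]}}

```text
time_s: 1.15
tcp_pos: [0.3447, 0.1799, 0.2502]
ee_rot: [0.122, 0.992, 0.0, 0.0]
ft_force: [1.2, -0.3, -0.1]
width: -0.0
gripper_force: 0.0
```

Request:
{"name": "jog_arm", "arguments": {"claw": [-1,-1,-1,-1,-1], "slide": [[-2.9,-3.65,0],[-2.9,-3.65,0],[-2.9,-3.65,0],[-2.9,-3.65,0],[-2.9,-3.65,0]], "twist": [0,0,0,0,0]}}

```text
time_s: 1.65
tcp_pos: [0.441, -0.0326, 0.2502]
ee_rot: [0.123, 0.992, 0.0, 0.0]
ft_force: [0.0, -0.4, -0.0]
width: -0.001
gripper_force: 0.0
```

Request:
{"name": "jog_arm", "arguments": {"claw": [-1,-1,-1], "slide": [[-2.9,-3.65,0],[-2.9,-3.65,0],[0,0,0]], "twist": [0,0,0]}}

```text
time_s: 1.95
tcp_pos: [0.4808, -0.1203, 0.2503]
ee_rot: [0.125, 0.992, -0.001, 0.001]
ft_force: [-0.1, 1.2, -0.5]
width: 0.001
gripper_force: 0.0
```

Run:
```python
from cell import r,cams
import cv2,numpy as np
s=r.observe();c=cams.get_image("wrist");c["s"]=s
np.save("pics/w1.npy",c,allow_pickle=True);cv2.imwrite("pics/w1.png",c["img"][:,:,::-1])
print(s["tcp_pos"],s["ee_rot"],s["width"],s["q"],s["ft_force"])
```

```text
[ 0.48084494 -0.12033748  0.25028197] [ 1.25291119e-01  9.92119209e-01 -1.09275567e-03  6.44793349e-04] 0.0012124038132071998 [-3.85885621e-01 -6.41547846e-02  1.91312447e+00 -1.85217289e-03
  1.29081486e+00 -1.70492902e+00] [-0.06476997  1.24299164 -0.51038924]
```

View pics/w1.png

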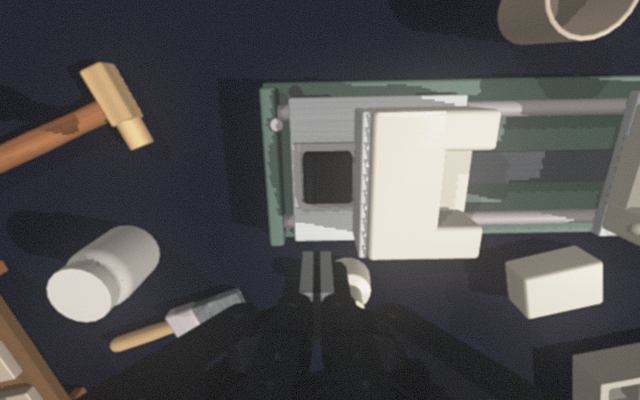

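The wrist view shows the button at about (328,177), the push plate's rear top edge at x≈358, and the closed fingertips at (317,255). I'll turn those into tool offsets.

Run:
```python
from h import *
from scipy.spatial.transform import Rotation as Ro
c=load("w1");s=c["s"];H=c["hand_eye"];Rw=Ro.from_quat(s["ee_rot"]).as_matrix()
Rc=Rw@H[:3,:3];o=Rw@H[:3,3]+s["tcp_pos"]
C=dict(K=c["K"],R=Rc.T,t=-Rc.T@o)
m=cv2.inRange(c["img"],(0,0,0),(40,40,42));r0=np.zeros_like(m);r0[145:210,297:360]=m[145:210,297:360]
r0=cv2.morphologyEx(r0,cv2.MORPH_OPEN,np.ones((5,5)))
rect=cv2.minAreaRect(cv2.findNonZero(r0));print(rect)
pts=dict(box=(cv2.boxPoints(rect),.075),center=([rect[0]],.075),plate=([[365,112],[357,256]],.110),edge=([[303,151],[303,204]],.075),
 baseTop=([[262,84],[600,77]],.03),rod=([[480,107],[620,105]],.035))
for k,(p,z) in pts.items():
  w=ray(C,p,z);t=(w-s["tcp_pos"])@Rw
  print(k,w.round(4).tolist(),"tool",t.round(4).tolist())
g=(ray(C,[[640,77]],.01)-ray(C,[[290,84]],.01))[0];print("base edge yaw",np.degrees(np.arctan2(g[1],g[0])))
g=(ray(C,[[625,105]],.035)-ray(C,[[470,108]],.035))[0];print("rod",np.degrees(np.arctan2(g[1],g[0])))
print("tool y",np.degrees(np.arctan2(Rw[1,1],Rw[0,1])))
```

```text
Traceback (most recent call last):
cv2.error: OpenCV(4.12.0) /io/opencv/modules/imgproc/src/convhull.cpp:143: error: (-215:Assertion failed) total >= 0 && (depth == CV_32F || depth == CV_32S) in function 'convexHull'
```

```bash
cat >> h.py <<'E'
from scipy.spatial.transform import Rotation as Ro
def wcam(c):
    s=c["s"];H=c["hand_eye"];Rw=Ro.from_quat(s["ee_rot"]).as_matrix()
    Rc=Rw@H[:3,:3];o=Rw@H[:3,3]+s["tcp_pos"]
    return dict(K=c["K"],R=Rc.T,t=-Rc.T@o),Rw,s["tcp_pos"]
E
python3 - <<'E'
from h import *
c=load("w1");C,Rw,p0=wcam(c)
print(c["img"][177,290:365:6].tolist())
g=cv2.cvtColor(c["img"],cv2.COLOR_RGB2GRAY)[145:210,297:358]
th,m=cv2.threshold(g,0,255,cv2.THRESH_BINARY_INV+cv2.THRESH_OTSU)
m=cv2.morphologyEx(m,cv2.MORPH_OPEN,np.ones((7,7)))
rect=cv2.minAreaRect(cv2.findNonZero(m));off=np.array([297,145]);print(th,rect)
pts=dict(box=(cv2.boxPoints(rect)+off,.075),center=([np.array(rect[0])+off],.075),hand=([[328,177]],.075),plate=([[365,112],[357,256]],.110))
for k,(p,z) in pts.items():
  w=ray(C,p,z);print(k,w.round(4).tolist(),"tool",((w-p0)@Rw).round(4).tolist())
ang=lambda a,b,z:np.degrees(np.arctan2(*(ray(C,[b],z)-ray(C,[a],z))[0][[1,0]]))
print("yaw edge",ang((290,84),(640,77),.01),"rod",ang((470,108),(625,105),.035),"tool y",np.degrees(np.arctan2(Rw[1,1],Rw[0,1])))
E
```

```text
[[79, 90, 84], [142, 135, 135], [114, 115, 111], [61, 59, 56], [48, 46, 46], [53, 52, 53], [54, 55, 54], [58, 57, 56], [65, 61, 59], [62, 55, 58], [65, 60, 61], [117, 116, 117], [202, 200, 197]]
92.0 ((30.0, 32.0), (52.0, 50.0), 90.0)
box [[0.4484, -0.1261, 0.075], [0.4598, -0.0813, 0.075], [0.5096, -0.0922, 0.075], [0.4975, -0.1394, 0.075]] tool [[0.0303, -0.0133, 0.1753], [0.0303, 0.0329, 0.1752], [-0.0206, 0.0348, 0.1752], [-0.0206, -0.014, 0.1753]]
center [[0.4782, -0.1096, 0.075]] tool [[0.0055, 0.0101, 0.1753]]
hand [[0.4784, -0.1087, 0.075]] tool [[0.0055, 0.0111, 0.1753]]
plate [[0.4254, -0.067, 0.11], [0.5479, -0.0995, 0.11]] tool [[0.0672, 0.0382, 0.1401], [-0.0595, 0.0371, 0.1403]]
yaw edge 76.69309827358043 rod 76.69748002511973 tool y 75.60476341529754
```

Request:
{"name": "jog_arm", "arguments": {"claw": [-1,-1,-1,-1,-1], "slide": [[0.5,1.6,3],[0,0,4],[0,0,4],[0,0,3.5],[0,0,0]], "twist": [-0.02,0,0,0,0]}}

```text
time_s: 2.5
tcp_pos: [0.4726, -0.0957, 0.0999]
ee_rot: [0.112, 0.994, 0.002, -0.006]
ft_force: [-0.1, 0.5, -0.4]
width: 0.002
gripper_force: 0.0
```

Run:
```python
from cell import r,cams
import cv2,numpy as np
s=r.observe();c=cams.get_image("wrist");c["s"]=s
np.save("pics/w2.npy",c,allow_pickle=True)
d=cams.get_image("side")["img"][150:280,270:355]
i=np.hstack([c["img"],]) 
cv2.imwrite("pics/w2.png",np.hstack([c["img"][100:,200:460],cv2.resize(d,(196,300),interpolation=cv2.INTER_CUBIC)])[:,:,::-1])
from scipy.spatial.transform import Rotation as R
y=R.from_quat(s["ee_rot"]).as_matrix()[:,1];print(s["tcp_pos"],np.degrees(np.arctan2(y[1],y[0])),s["ft_force"],s["time_s"])
```

```text
[ 0.47263673 -0.09567362  0.09989928] 77.138236494884 [-0.14162138  0.47099241 -0.37450509] 2.5
```

View pics/w2.png

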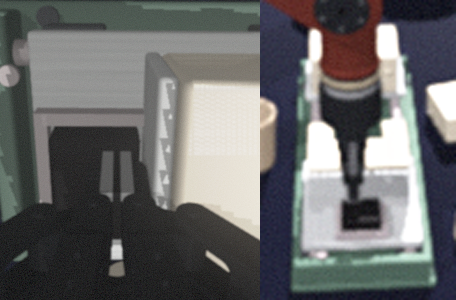

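The fingertips hang over the front half of the button, at crop (117,175) against a button centre near x 96. They are about 12 mm ahead of centre and 9 mm to the side, so I'll centre them and then press.

Request:
{"name": "jog_arm", "arguments": {"claw": [-1,-1,-1], "slide": [[-0.8,-0.6,0],[0,0,0],[0,0,0]], "twist": [0,0,0]}}

```text
time_s: 2.9
tcp_pos: [0.4866, -0.1074, 0.1075]
ee_rot: [0.113, 0.994, -0.001, 0.002]
ft_force: [0.3, -0.4, -0.1]
width: 0.003
gripper_force: 0.0
```

Request:
{"name": "jog_arm", "arguments": {"claw": [-1,-1,-1,-1], "slide": [[0,0,0.4],[0,0,0.3],[0,0,0.3],[0,0,0]], "twist": [0,0,0,0]}}

```text
time_s: 3.3
tcp_pos: [0.484, -0.1062, 0.0945]
ee_rot: [0.113, 0.994, 0.0, -0.001]
ft_force: [0.8, 0.8, -0.5]
width: -0.002
gripper_force: 0.0
```

Request:
{"name": "jog_arm", "arguments": {"claw": [-1,-1,-1,-1], "slide": [[0,0,0.3],[0,0,0.3],[0,0,0.2],[0,0,0]], "twist": [0,0,0,0]}}

```text
time_s: 3.7
tcp_pos: [0.4847, -0.1066, 0.0886]
ee_rot: [0.113, 0.994, 0.0, -0.001]
ft_force: [-5.4, -0.2, 11.0]
width: -0.002
gripper_force: 3.1
```

Request:
{"name": "jog_arm", "arguments": {"claw": [-1,-1,-1], "slide": [[0,0,0.1],[0,0,0],[0,0,0]], "twist": [0,0,0]}}

```text
time_s: 4.0
tcp_pos: [0.4848, -0.1066, 0.0883]
ee_rot: [0.113, 0.994, 0.0, -0.001]
ft_force: [-6.9, 1.3, 14.6]
width: -0.0
gripper_force: 3.1
```

Run:
```python
from cell import r,cams
import cv2,numpy as np
s=r.observe();c=cams.get_image("wrist");c["s"]=s
np.save("pics/w3.npy",c,allow_pickle=True)
d=cams.get_image("side")["img"][210:270,285:345]
cv2.imwrite("pics/w3.png",np.hstack([c["img"][100:,200:460],cv2.resize(d,(300,300),interpolation=cv2.INTER_CUBIC)])[:,:,::-1])
print(s["tcp_pos"],s["ft_force"],s["moment"],s["time_s"])
```

```text
[ 0.48482008 -0.10661421  0.08833898] [-6.9106233   1.28455681 14.59023903] [0.44658197 0.93935323 0.08264398] 4.0
```

View pics/w3.png

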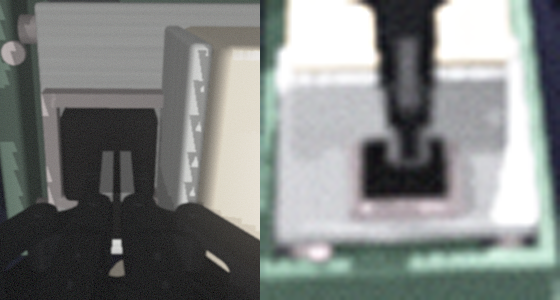

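The button is at its hard stop: the last 1 mm raised the force by 3.6 N with almost no travel. The picture shows the tips in mid-cap with a small gap to the plate. I'll push along +y.

Request:
{"name": "jog_arm", "arguments": {"claw": [-1,-1,-1,-1,-1], "slide": [[0,0.3,0],[0,0.5,0],[0,0.6,0],[0,0.6,0],[0,0.6,0]], "twist": [0,0,0,0,0]}}

```text
time_s: 4.6
tcp_pos: [0.4907, -0.0819, 0.0885]
ee_rot: [0.112, 0.994, -0.001, -0.001]
ft_force: [-7.3, -2.4, 15.0]
width: 0.004
gripper_force: 3.1
```

Request:
{"name": "jog_arm", "arguments": {"claw": [-1,-1,-1,-1,-1], "slide": [[0,0.7,0],[0,0.7,0],[0,0.7,0],[0,0.7,0],[0,0.7,0]], "twist": [0,0,0,0,0]}}

```text
time_s: 5.1
tcp_pos: [0.4988, -0.0477, 0.0885]
ee_rot: [0.112, 0.994, -0.001, -0.0]
ft_force: [-6.4, -2.4, 14.1]
width: 0.004
gripper_force: 3.1
```

Request:
{"name": "jog_arm", "arguments": {"claw": [-1,-1,-1,-1,-1], "slide": [[0,0.7,0],[0,0.7,0],[0,0.7,0],[0,0.7,0],[0,0.7,0]], "twist": [0,0,0,0,0]}}

```text
time_s: 5.6
tcp_pos: [0.5069, -0.0135, 0.0885]
ee_rot: [0.112, 0.994, -0.001, 0.0]
ft_force: [-5.8, -2.5, 13.3]
width: -0.002
gripper_force: 3.1
```

Request:
{"name": "jog_arm", "arguments": {"claw": [-1,-1,-1,-1,-1], "slide": [[0,0.7,0],[0,0.7,0],[0,0.7,0],[0,0.7,0],[0,0.7,0]], "twist": [0,0,0,0,0]}}

```text
time_s: 6.1
tcp_pos: [0.5149, 0.0207, 0.0885]
ee_rot: [0.113, 0.994, -0.001, 0.0]
ft_force: [-5.3, -2.8, 12.1]
width: -0.0
gripper_force: 3.1
```

Request:
{"name": "jog_arm", "arguments": {"claw": [-1,-1,-1,-1,-1], "slide": [[0,0.6,0],[0,0.5,0],[0,0.4,0],[0,0.4,0],[0,0.4,0]], "twist": [0,0,0,0,0]}}

```text
time_s: 6.6
tcp_pos: [0.5202, 0.0432, 0.0885]
ee_rot: [0.113, 0.994, -0.0, 0.001]
ft_force: [-5.5, -2.5, 12.8]
width: 0.001
gripper_force: 3.1
```

Request:
{"name": "jog_arm", "arguments": {"claw": [-1,-1,-1,-1,-1], "slide": [[0,0.3,0],[0,0.3,0],[0,0.3,0],[0,0.2,0],[0,0,0]], "twist": [0,0,0,0,0]}}

```text
time_s: 7.1
tcp_pos: [0.5224, 0.0491, 0.0895]
ee_rot: [0.111, 0.994, -0.005, 0.0]
ft_force: [-9.0, -17.7, 19.9]
width: 0.002
gripper_force: 3.0
```

Fy jumped to -18 N after 160 mm of travel, which is the end stop. I'll lift straight up, still pushing lightly forward so the carriage stays home.

Request:
{"name": "jog_arm", "arguments": {"claw": [-1,-1,-1,-1,-1], "slide": [[0,-0.1,-0.3],[0,0,-0.5],[0,0,-0.5],[0,0,-0.6],[0,0,-0.6]], "twist": [0,0,0,0,0]}}

```text
time_s: 7.6
tcp_pos: [0.521, 0.0538, 0.1112]
ee_rot: [0.112, 0.994, 0.0, -0.001]
ft_force: [0.8, -0.5, -0.3]
width: 0.001
gripper_force: 0.0
```

Request:
{"name": "jog_arm", "arguments": {"claw": [-1,-1,-1,-1,-1], "slide": [[0,-0.4,-1],[0,-0.5,-3],[0,0,-4],[0,0,-4],[0,0,-2]], "twist": [0,0,0,0,0]}}

```text
time_s: 8.1
tcp_pos: [0.5213, 0.0445, 0.2563]
ee_rot: [0.113, 0.994, 0.0, 0.003]
ft_force: [0.8, -0.1, 0.6]
width: 0.002
gripper_force: 0.0
```

Run:
```python
from cell import r,cams
import cv2,numpy as np
s=r.observe();c=cams.get_image("wrist");c["s"]=s
np.save("pics/w4.npy",c,allow_pickle=True);cv2.imwrite("pics/w4.png",c["img"][:,:,::-1])
print(s["tcp_pos"],s["ft_force"],s["time_s"])
```

```text
[0.52128643 0.04445448 0.25626144] [ 0.77392853 -0.10897595  0.58401777] 8.1
```

View pics/w4.png

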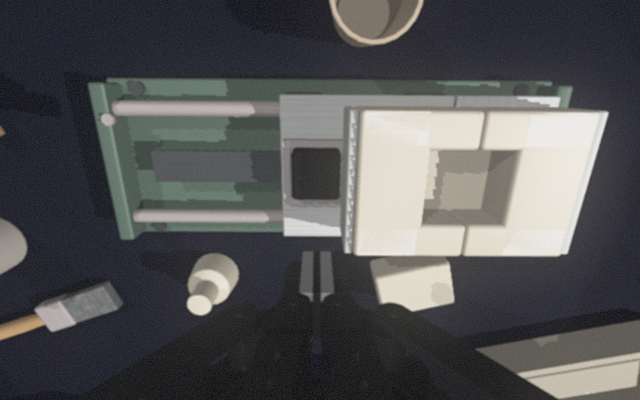

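The wrist view shows the halves meeting at the seam (480,115)–(465,240), the button free at (316,173), and the loose things untouched. I'll check the carriage travel and the button height numerically.

```bash
python3 - <<'E'
from h import *
def btn(n,x0,x1,z):
  c=load(n);C,Rw,p=wcam(c)
  g=cv2.cvtColor(c["img"],cv2.COLOR_RGB2GRAY)[143:208,x0:x1]
  th,m=cv2.threshold(g,0,255,cv2.THRESH_BINARY_INV+cv2.THRESH_OTSU)
  m=cv2.morphologyEx(m,cv2.MORPH_OPEN,np.ones((7,7)));rc=cv2.boundingRect(cv2.findNonZero(m))
  ct=np.array([rc[0]+rc[2]/2-.5+x0,rc[1]+rc[3]/2-.5+143]);
  w=ray(C,[ct],z)[0];a=ray(C,[ct-[rc[2]/2,0]],z)[0];b=ray(C,[ct+[rc[2]/2,0]],z)[0]
  print(n,rc,w,"len",np.linalg.norm(a-b));return w,C
d=np.array([.230,.973])
a,A=btn("w1",297,358,.075)
for z in(.075,.065):
  b,B=btn("w4",285,345,z);print("travel",(b-a)[:2]@d)
pa=ray(A,[[365,112],[357,256]],.11).mean(0);pb=ray(B,[[353,112],[345,252]],.11).mean(0);print("plate travel",(pb-pa)[:2]@d)
c=load("w4")["img"];print(c[125,470:496].mean(1).round().tolist());print(c[240,455:480].mean(1).round().tolist())
E
python3 - <<'E'
from cell import cams
import cv2
a=cams.get_image("scene")["img"][150:260,290:400];b=cams.get_image("side")["img"][150:280,270:355]
f=lambda i:cv2.resize(i,(390,580),interpolation=cv2.INTER_CUBIC)
cv2.imwrite("pics/fin.png",cv2.hconcat([f(a),f(b)])[:,:,::-1])
E
```

```text
w1 (5, 8, 51, 53) [ 0.47816939 -0.10957389  0.075     ] len 0.04837000549314735
w4 (6, 5, 50, 52) [0.51507179 0.04526618 0.075     ] len 0.04820006765422955
travel 0.1591469449632154
w4 (6, 5, 50, 52) [0.5175633  0.04467555 0.065     ] len 0.04978729630712556
travel 0.15914531306897056
plate travel 0.16040990547970088
[224.0, 223.0, 224.0, 223.0, 223.0, 223.0, 222.0, 222.0, 222.0, 223.0, 223.0, 216.0, 192.0, 150.0, 142.0, 153.0, 169.0, 189.0, 204.0, 216.0, 219.0, 224.0, 223.0, 221.0, 224.0, 222.0]
[221.0, 219.0, 218.0, 219.0, 219.0, 219.0, 217.0, 196.0, 157.0, 140.0, 157.0, 169.0, 190.0, 209.0, 216.0, 219.0, 217.0, 218.0, 218.0, 218.0, 218.0, 218.0, 220.0, 218.0, 217.0]
```

View pics/fin.png

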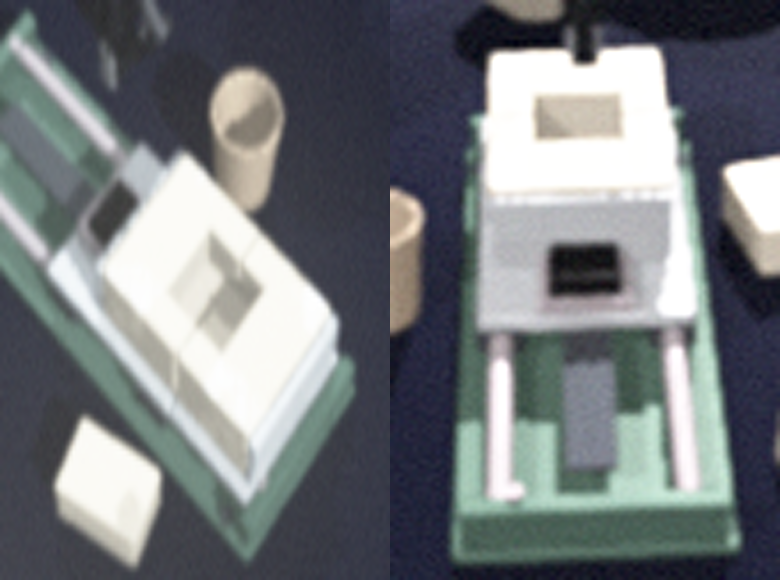

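Run:
```python
from h import *
c=load("w4");C,_,_=wcam(c);g=cv2.cvtColor(c["img"],cv2.COLOR_RGB2GRAY).astype(int)
d=np.array([.230,.973])
for v in(125,135,225,240):
  row=cv2.GaussianBlur(g[v].astype(np.float32)[None],(3,1),0)[0];gr=np.diff(row)
  e=[(i,int(gr[i])) for i in range(330,625) if abs(gr[i])>9 and abs(gr[i])>=abs(gr[i-1]) and abs(gr[i])>=abs(gr[i+1])]
  print(v,[(i,a,round(float(ray(C,[[i+.5,v]],.116)[0][:2]@d),4)) for i,a in e])
  print(row[555:610:3].astype(int).tolist())
```

```text
125 [(343, -14, 0.1845), (348, 23, 0.1885), (356, -15, 0.1948), (361, 21, 0.1988), (482, -29, 0.2948), (486, 18, 0.298), (604, -57, 0.3917)]
[235, 235, 234, 236, 235, 235, 234, 235, 235, 235, 234, 234, 235, 233, 217, 219, 220, 79, 57]
135 [(342, -14, 0.184), (348, 27, 0.1888), (349, 27, 0.1896), (353, -22, 0.1928), (361, 20, 0.1992), (480, -29, 0.2946), (484, 17, 0.2978), (601, -55, 0.3916)]
[235, 234, 234, 235, 235, 235, 235, 235, 235, 235, 235, 236, 234, 219, 219, 219, 82, 63, 66]
225 [(339, -16, 0.1839), (345, 23, 0.1892), (349, -11, 0.1928), (356, 21, 0.1989), (420, -19, 0.2554), (505, 17, 0.3303), (575, -57, 0.3921)]
[227, 229, 230, 228, 227, 223, 228, 113, 66, 66, 64, 65, 63, 61, 57, 60, 56, 58, 52]
240 [(341, 16, 0.1862), (344, 24, 0.1889), (351, -19, 0.1951), (354, 21, 0.1978), (462, -29, 0.2947), (466, 18, 0.2983), (571, -53, 0.3924)]
[233, 233, 232, 223, 225, 200, 68, 63, 64, 61, 64, 57, 59, 57, 57, 56, 53, 54, 52]
```

The 3.3 mm seam matches the two edge chamfers: the moving half shows 96 mm of flat top out of its 100 mm. So the mould is closed, the button is up and the arm is clear.

```bash
python3 -c "
from cell import r
print(r.close_job())"
```

```text
the job is handed in; nothing more can be done
None
```

The mould is closed: I held the button down while pushing the carriage about 160 mm to its end stop, then the button sprang up and the arm backed clear; the job was handed in at about 8 s, with no verdict returned.

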